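# Pull the button cap off the tray press for washing

## Task

Closing-time clean-down: the grey cap of the tray press's big push button must go to the wash. Pick up the puller, slide its two jaws under the cap's rim, from whichever side the splash tab leaves open, and pull straight up until the cap pops off; do it gently, with the puller and not with the fingers. Carry the cap in the puller, without dropping it, to the steel wash tray, stand the puller upright in the tray with the cap still in it and let go, leaving the sauce bottle, spice jar, cup and label block where they are.

Things in the scene. Friction and masses are not known exactly. Their poses are not given: they have to be found in the camera images.
- press: Tray press, low fixed steel machine. Origin: counter level, below its push button; z up, y along the machine towards the nest with a tray of rolls, x towards a raised grey housing. Flat deck 60 mm up, from x -60 to 190 and y -130 to 300 mm. Housing (45 mm above the deck) from x 129 mm on; nest and tray (40 mm high) from y 140 mm on.
- press_button (a point): Point on the deck on the button's axis, axes as the press. A black collar 28 mm across and 9 mm high stands here and carries the cap, held by spring catches: an upward pull of about 7 to 15 N frees it, within 16 mm of lift. Except for the splash tab the deck is clear for 110 mm along +y and -y.
- tab_track (a point): Centre, at deck level, of the flat dark ring (96 mm across, 1 mm high) round the button. On it, at a place that is NOT tracked, anywhere round the button, stands a stiff steel splash tab: upright curved plate 36 mm wide, 6 thick, 23 high, 39 to 45 mm from the axis. It mostly blocks the puller's way in from +y or from -y, never both; feel or look which.
- cap: Button cap, loose, 30 g, grey plastic mushroom: round head 48 mm across, 10 mm high. Origin: centre of the head's flat underside, z up; seated, it is 9 mm above the deck. Below it a stub 8 mm across with a 12 mm ball end reaches 15.5 mm down into the collar.
- puller: Puller, loose, 160 g, a gate standing on its two jaws. Origin: midway between the jaws, on the underside; z up. Jaws: flat, 4 mm thick, 44 mm long along y, gap between them 33 mm along x, open at both y ends: it slides along its own y, from either end, over the collar with the jaws between deck and cap. Legs 66 mm wide outside along x.
- puller_grip (a point): Centre of the puller's black upright handle, 86 mm above the underside of the jaws, axes as the puller. Handle 24 mm along x, 20 mm along y, 52 mm high. Under the handle an aluminium cross bar joins the legs, its underside 52 mm above the feet, so the cap fits below it.
- wash_tray_in (a point): Centre of the inner floor of the shallow open square steel wash tray, fixed: 180 mm outside, 170 mm inside, walls 25 mm high, floor 5 mm above the counter. x and y along its sides.
- sauce_bottle: Bystander: amber sauce bottle, 56 mm across, 150 mm tall; origin at the centre of its foot.
- spice_jar: Bystander: small glass jar with steel lid, 40 mm across, 45 mm tall; origin at the centre of its foot.
- cup: Bystander: white cup, 68 mm across, 80 mm tall; origin at the centre of its foot.
- label_block: Bystander: block of blank paper labels, 80 x 60 x 25 mm; origin at the centre of its underside.
Mind the look-alikes: they are no part of the job. Of the things that look like the puller, the largest one is meant.

How it is judged (in metres and radians):
On the way, in this order (a step that is already met when the one before it is completed fails the run):
1. the puller's jaws are under the cap's rim while the cap is still seated (horizontal distance between puller and cap below 0.015 m and z of puller in the frame of cap between -0.012 and -0.002 m and z of cap in the frame of press_button between 0.006 and 0.012 m and horizontal distance between cap and press_button below 0.004 m), for 0.1 s.
2. the cap is off the button and rides on the puller's jaws, at least 40 mm above the deck (z of cap in the frame of press_button above 0.04 m and distance between puller and cap below 0.025 m), for 0.2 s.
At the end, for the whole second after the job is handed in: The puller stands upright (within 0.2 rad) on the floor of the wash tray, with the cap still between its legs (cap's origin within 35 mm of the puller's origin), both inside the tray's walls, at rest and released (x of cap in the frame of wash_tray_in between -0.08 and 0.08 m and y of cap in the frame of wash_tray_in between -0.08 and 0.08 m and z of cap in the frame of wash_tray_in between -0.01 and 0.035 m and x of puller_grip in the frame of wash_tray_in between -0.08 and 0.08 m and y of puller_grip in the frame of wash_tray_in between -0.08 and 0.08 m and z of puller_grip in the frame of wash_tray_in between 0.078 and 0.096 m and angle between puller_grip's own z axis and vertical below 0.2 rad and distance between puller and cap below 0.035 m and linear speed of cap below 0.03 m/s); the robot touches nothing.
It fails at once if the fingers touch the cap (contact force between the fingers and cap above 1 N).
It fails at once if the cap is dropped or flung (faster than 1.0 m/s) (linear speed of cap above 1 m/s).
It fails at once if the puller is forced against the deck, collar or splash tab of the press (over 80 N) (contact force between puller and press above 80 N).
It fails at once if a bystander (sauce bottle, spice jar, cup or label block) is pushed more than 30 mm from its place (distance of any of sauce_bottle, spice_jar, cup, label_block from where it was at the start of the episode above 0.03 m).
It also fails if it takes over 64 s, if anything falls off the work surface, if the arm or the gripper's body presses on something with over 40 N, if the wrist force passes 120 N, or if a joint passes its speed limit or range.

## Robot

A 7-joint arm with a two-finger parallel gripper is mounted at the origin on the work surface. World frame = base frame: x ahead of the robot, y to its left, z up, the work surface at z = 0. Lengths are in mm, angles in rad, forces in N, time in s.
With the tool pointing down it reaches from about 425 to 925 mm from the base axis. Payload 6.8 kg.
Tool frame: the origin (TCP) lies midway between the tips of the shut fingers; the grasp point (between the pads) lies 19 mm behind it; z points along the fingers, y is the direction in which the jaws open and shut (so a half turn about z gives the same grasp; the last joint's range is limited). The gripper opens to 85 mm and grips with 20 to 120 N. Pads are 22 mm wide; open, the fingers measure 114 mm over their backs; the gripper's body (76 mm by 85 mm) begins 54 mm behind the grasp point. The pads swing forward as they close: fully open they stand 13 mm farther back than shut.
Start: joints at [1.046, 0.477, 0.022, 1.555, -0.011, 1.109, -0.083], TCP at [273.275, -617.226, 231.308] pointing down, gripper open.
Joint ranges: [-2.96, 2.96], [-0.34, 2.1], [-1.41, 1.46], [0.24, 2.44], [-1.37, 4.51], [0.17, 1.92], [-2.96, 2.96]. Speed limits (rad/s): [2.39, 2.39, 3.14, 3.14, 3.14, 3.14, 3.14].

## Interface

Orientations are given as a rotation vector (axis times angle).
In Python, from rig import env gives the robot as it stands.
- The arm moves only by the shell command python3 -m crank 'ROWS' [FORCE]. ROWS is JSON, a list of rows, each a list of 3 entries, a list of its own where there are three numbers: the shift along the world's x, y, z in mm, then the turn, a rotation vector about the world's x, y, z in degrees, then the closure, from -1 (fully open) to 1 (shut). A call has 1 to 10 rows; each row is the pose to reach, as a shift and turn from the pose commanded when the call began; what a row does not reach only later rows make up. A row lasts 1/12 s, in which the tool goes at most 41.7 mm and 7.16 degrees, less where a joint would pass 70% of its speed; a pose out of reach is approached as far as the arm can. A call with a gripper value outside its range is refused whole. The fingers move at their own pace and stop on an object; FORCE is the grip in N (left out, the last holds). Time passes only in rows, so rows that repeat a pose let the fingers close. It gives the time, the measured TCP pose, the force and the opening at its end, in the units of the state.
- env.sense(): the state, without advancing time (a new reading comes with each control period).
- env.grab_frame(name): name is "scene" or "top" or "wrist"; returns a dict with "color" (480x640x3 uint8, red, green, blue), "intrinsics" (3x3 intrinsics, pixels), "R" (3x3) and "t" (3): a world point X has camera coordinates R X + t. Camera axes: x right, y down, z forward; pixel columns grow to the right and rows downward; lengths in mm; the calibration is good to about 2 mm. A picture is of the moment at which its call begins. There is no depth.
- env.close_job(): hands the job in, once; it reports no verdict.
Trained networks look in a picture, given as the dict that the camera call returned (one of the last four; its "shot" number tells which), for a name from the list of things; names that differ only in an ending like _2 or _b are one class to them, and where a whole thing is asked for, a point or a joint stands for the part that bears it (a point fixed in the world has none). Each returns a list of dicts, best first, with "conf" (0 to 1); they miss things now and then, are a little off and sometimes report something else, mostly with a low value. They report only what shows in the picture. A call takes as long as a camera call. They do not tell look-alikes from the thing itself.
- env.outline_of(thing, picture): "mask" (480x640 bool, what is visible of it) and "rect" ([left, top, right, bottom] in pixels, round what is visible of it).
The state is a dict: "time": time; "qpos": joint angles; "qvel": joint speeds; "effort": joint torques, N m; "tcp_pos": TCP position; "eef_rot": TCP orientation; "contact_force": force on the tool from outside, world axes, zero at the start; "wrist_torque": the same for the moment, N m; "gripper_width": finger opening in mm.
Only numpy, scipy, OpenCV 4.12 (cv2) and the standard library are available. Lean on these libraries where they do the work, as an engineer would, in place of code of your own. Each camera call takes 0.05 s, during which the arm holds its last target.

## Working session

There is one attempt and no reset: what is moved stays moved. The work goes in short steps, Python scripts to look and compute and a shell command to move; the robot and the scene stay as the last step left them, time stands still between calls to the robot, and variables do not carry over. Pictures are saved under pics/ and viewed, and the job is handed in when it is done.

```bash
ls; mkdir -p pics
cat > h.py <<'E'
from rig import env
import cv2, numpy as np
def snap(n,f):
    d=env.grab_frame(n); cv2.imwrite('pics/'+f,d['color'][:,:,::-1]); return d
def ray(d,u,v):
    K=np.array(d['intrinsics']);R=np.array(d['R']);t=np.array(d['t'])
    return -R.T@t, R.T@np.linalg.inv(K)@np.array([u,v,1.])
def atz(d,u,v,z):
    c,r=ray(d,u,v); return c+r*(z-c[2])/r[2]
def proj(d,X):
    p=np.array(d['R'])@np.array(X,float)+np.array(d['t']); p=np.array(d['intrinsics'])@p; return p[:2]/p[2]
def tri(a,b):
    (c1,r1),(c2,r2)=ray(*a),ray(*b)
    A=np.stack([r1,-r2],1); s=np.linalg.lstsq(A,c2-c1,rcond=None)[0]
    p,q=c1+r1*s[0],c2+r2*s[1]; return (p+q)/2,np.linalg.norm(p-q)
E
python3 - <<'E'
from h import *
for n in ['scene','top','wrist']:
    d=snap(n,n+'0.png'); print(n,env.sense()['time'],np.round(-np.array(d['R']).T@d['t']))
    for th in ['press','press_button','cap','puller','puller_grip','tab_track','wash_tray_in','sauce_bottle','spice_jar','cup','label_block']:
        try:
            for o in env.outline_of(th,d)[:4]: print(n,th,round(o['conf'],2),o['rect'])
        except Exception as e: print(th,e)
print(env.sense())
E
```

```text
pics
scene 0.05 [1403. -227. 1020.]
scene press 0.79 [322.5, 200.2, 543.9, 341.8]
scene press_button 0.86 [322.3, 200.4, 543.9, 343.4]
scene press_button 0.44 [278.9, 194.6, 303.7, 239.4]
scene cap 0.64 [374.8, 242.1, 398.5, 257.0]
scene puller 0.85 [315.5, 190.8, 337.4, 225.4]
scene puller 0.73 [280.9, 191.3, 305.3, 238.0]
scene puller 0.64 [256.4, 182.0, 279.4, 206.6]
scene puller_grip 0.81 [318.3, 193.2, 334.8, 225.3]
scene puller_grip 0.76 [279.7, 193.1, 305.3, 239.6]
scene puller_grip 0.72 [157.8, 223.2, 246.4, 300.9]
scene puller_grip 0.62 [259.5, 179.5, 278.6, 211.6]
scene tab_track 0.58 [323.9, 200.3, 540.4, 342.4]
scene wash_tray_in 0.9 [158.7, 223.8, 243.2, 298.6]
scene sauce_bottle 0.94 [248.2, 298.3, 275.7, 349.5]
scene spice_jar 0.78 [277.8, 249.9, 297.2, 275.4]
scene spice_jar 0.67 [279.2, 193.8, 304.5, 239.8]
scene cup 0.69 [383.9, 160.3, 408.0, 192.2]
scene label_block 0.96 [193.1, 189.7, 226.7, 221.8]
scene label_block 0.53 [276.3, 191.9, 303.8, 238.5]
top 0.65 [ 372.  -40. 1077.]
top press 0.88 [83.6, 92.6, 326.9, 248.5]
top press_button 0.79 [87.3, 93.2, 327.9, 251
[... 916 characters left out ...]
0, 10.3, 11.2]
{'time': 1.8, 'qpos': array([ 1.04591125,  0.47698212,  0.0223962 ,  1.55542379, -0.01151132,
        1.10930255, -0.0830944 ]), 'qvel': array([ 0.00183515,  0.00102399,  0.00172188, -0.00039493,  0.00143665,
        0.00011521,  0.00182266]), 'effort': array([ 1.53308624e-04, -5.96323550e+01,  1.60646126e+00, -2.81542110e+01,
        1.24652643e-02,  1.64182897e-03, -2.46699386e-06]), 'tcp_pos': array([ 273.26708187, -617.21539565,  231.30976034]), 'eef_rot': array([3.07362441e+00, 6.49928427e-01, 4.44239092e-05]), 'contact_force': array([-0.0591015 , -0.18872335,  0.70644868]), 'wrist_torque': array([-0.00582217,  0.02152982,  0.00577707]), 'gripper_width': 85.2855639067087}
```

Run:
```python
import cv2
a=cv2.imread('pics/scene0.png');cv2.imwrite('pics/sc.png',cv2.resize(a[150:370,140:560],(800,419),interpolation=3))
a=cv2.imread('pics/top0.png');cv2.imwrite('pics/tc.png',cv2.resize(a[80:430,70:550],(800,583),interpolation=3))
```

```text
(no output)
```

View pics/sc.png

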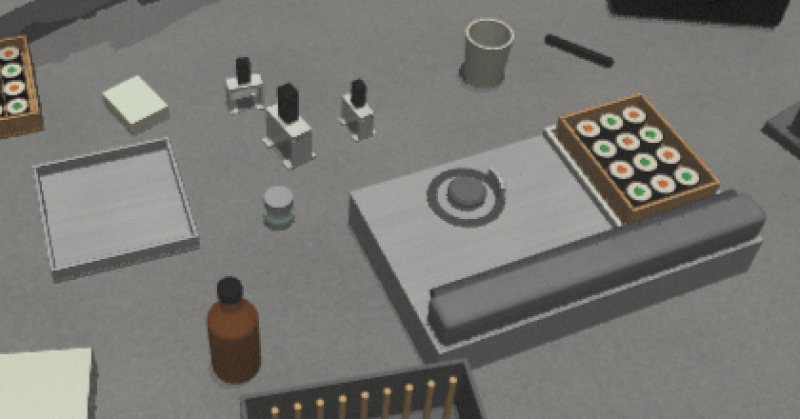

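View pics/tc.png

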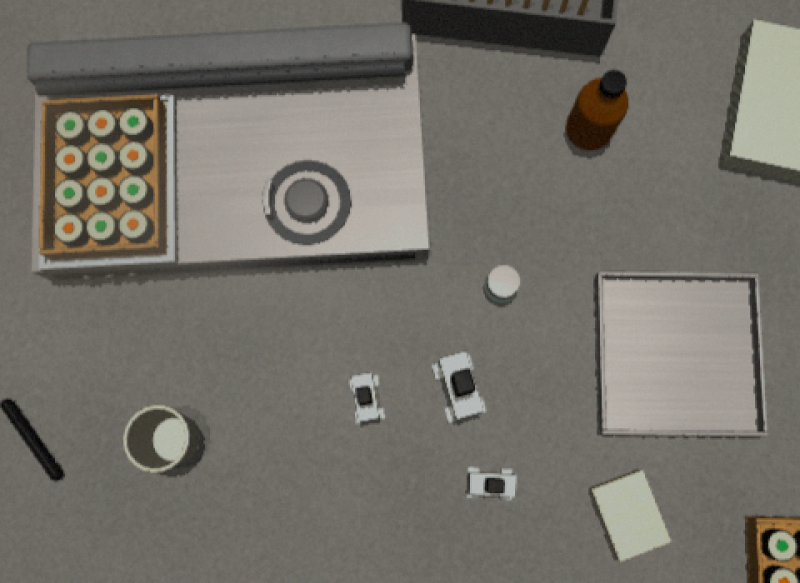

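Look-alikes of the puller in the top picture: (345,312) largest, (289,318) and (365,370) small. In the scene picture they are at (292,215), (327,208) and (268,195). I choose the largest, (345,312). The splash tab stands on the nest (+y) side of the ring (top 230,198), so the way in is from -y.

Run:
```python
from h import *
import cv2
t=env.grab_frame('top'); s=env.grab_frame('scene')
for n,u,v,z in [('pul top',345,312,112),('jawctr',345,312,0),('L1',289,318,0),('L2',365,370,0),('cap',253,199,79),('trayTL',431,245,25),('trayTR',525,245,25),('trayBL',431,340,25),('trayBR',528,340,25),
 ('press near R',326,229,60),('press near L',93,238,60),('jar',371,249,45),('deckR top',321,137,60)]:
    print(n,np.round(atz(t,u,v,z),1))
c=t['color'];cv2.imwrite('pics/p1.png',cv2.resize(c[270:350,310:410,::-1],(800,640),interpolation=3)[:600])
c=t['color'];cv2.imwrite('pics/b1.png',cv2.resize(c[160:240,210:300,::-1],(675,600),interpolation=3))
c=s['color'];cv2.imwrite('pics/p2.png',cv2.resize(c[180:255,260:360,::-1],(800,600),interpolation=3))
# handle top black centroid each view
for d,(x0,y0,x1,y1) in [(t,(335,295,365,330)),(s,(280,190,305,218))]:
    g=d['color'][y0:y1,x0:x1].max(2); ys,xs=np.where(g<45); print(len(xs),xs.mean()+x0,ys.mean()+y0,xs.min()+x0,xs.max()+x0,ys.min()+y0,ys.max()+y0)
```

```text
pul top [438.7 -74.9 112. ]
jawctr [446.5 -78.9   0. ]
L1 [422.3  23.1   0. ]
L2 [ 346.7 -127.7    0. ]
cap [620.1 111.8  79. ]
trayTL [ 588.3 -222.4   25. ]
trayTR [ 610.6 -396.4   25. ]
trayBL [ 414.7 -237.9   25. ]
trayBR [ 436.9 -411.6   25. ]
press near R [586.2 -24.9  60. ]
press near L [516.2 390.   60. ]
jar [ 562.8 -110.9   45. ]
deckR top [759.8   6.4  60. ]
93 347.38709677419354 309.59139784946234 341 354 302 317
152 290.5592105263158 204.3486842105263 286 295 194 213
```

View pics/p1.png

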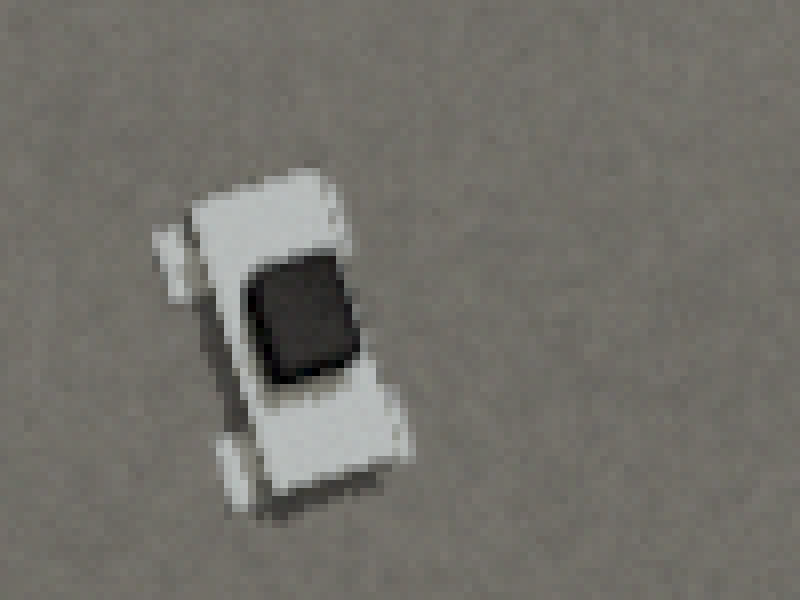

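View pics/b1.png

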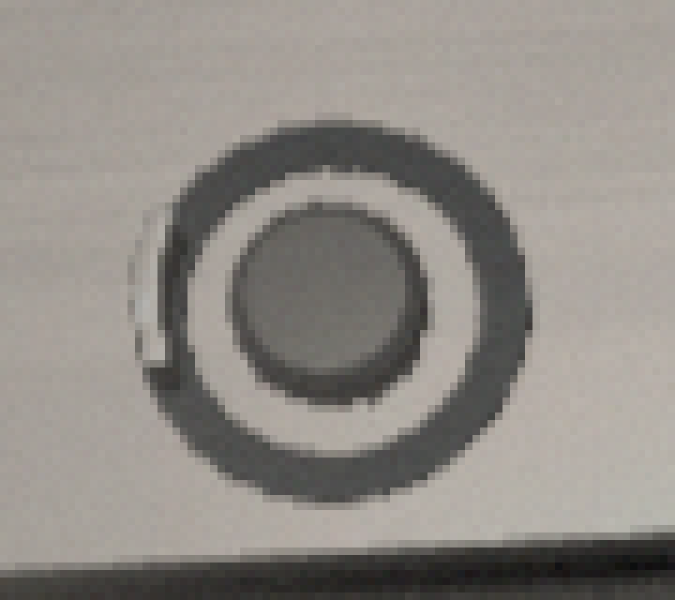

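View pics/p2.png

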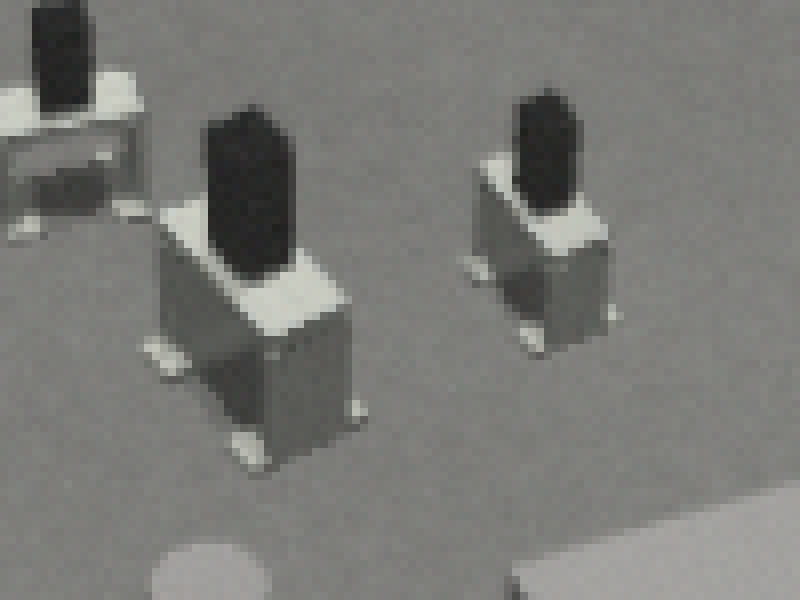

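Run:
```python
from h import *
t=env.grab_frame('top'); s=env.grab_frame('scene')
f=lambda x,y:(310+x/8,270+y/8)
a=atz(t,*f(190,205),60);b=atz(t,*f(270,495),60);c=atz(t,*f(322,170),60);e=atz(t,*f(412,460),30)
d=a-b; print(a,b,c,np.linalg.norm(d),np.degrees(np.arctan2(d[1],d[0])))
d=c-a; print(np.linalg.norm(d),np.degrees(np.arctan2(d[1],d[0])))
# handle top centre: top crop (305,310); scene crop top face center (250,115)
p=tri((t,*f(308,312)),(s,260+250/8,180+120/8));print('handle top',p)
# bar front left corner: top (270,495)?, scene left corner(162,215)
p=tri((t,*f(270,495)),(s,260+163/8,180+215/8));print('bar corner',p)
# cap and ring
print('cap top', tri((t,210+327/7.5,160+288/7.5),(s,140+467/1.905,150+188/1.905)))
print('ring', atz(t,210+333/7.5,160+312/7.5,61))
```

```text
[468.36572289 -53.60690895  60.        ] [407.79688122 -78.69033669  60.        ] [479.77069673 -81.67768977  60.        ] 65.55732551175376 22.495956333621933
30.299210624114682 -67.88841579053037
handle top (array([444.43509883, -78.17942591, 115.74530383]), np.float64(3.615232616575066))
bar corner (array([406.89147333, -89.29254844,  41.31589023]), np.float64(20.025844309589775))
cap top (array([622.24714156, 112.29761307,  76.55005628]), np.float64(2.096895516292615))
ring [620.10275956 111.25449063  61.        ]
```

```bash
python3 -m crank '[[[12,40,10],[0,0,0],-1],[[24,80,20],[0,0,0],-1],[[36,120,30],[0,0,0],-1],[[48,160,30],[0,0,0],-1],[[60,200,30],[0,0,0],-1],[[72,240,30],[0,0,0],-1],[[84,280,30],[0,0,0],-1],[[96,320,30],[0,0,0],-1],[[110,360,30],[0,0,0],-1],[[120,400,30],[0,0,0],-1]]' 60; python3 -m crank '[[[12,40,0],[0,0,0],-1],[[24,80,0],[0,0,0],-1],[[36,110,0],[0,0,0],-1],[[42,130,0],[0,0,0],-1],[[42,130,0],[0,0,0],-1]]'
python3 - <<'E'
from h import *
d=snap('wrist','w1.png'); print(env.sense()['tcp_pos'],env.sense()['eef_rot'])
for X in [(444,-78,112),(444,-78,0)]: print(proj(d,X))
E
```

```text
time: 2.83
tcp_pos: [392.7, -219.7, 261.8]
eef_rot: [3.073, 0.65, 0.002]
contact_force: [1.4, -0.1, -0.6]
gripper_width: 85.6
time: 3.25
tcp_pos: [435.6, -86.5, 261.9]
eef_rot: [-3.07, -0.661, -0.003]
contact_force: [0.5, 0.1, 0.6]
gripper_width: 85.2
[434.85873968 -89.22193782 261.64515495] [-3.07195559e+00 -6.57657868e-01 -1.44852096e-03]
[314.25178333 208.03959145]
[315.63112069 183.63184488]
```

View pics/w1.png

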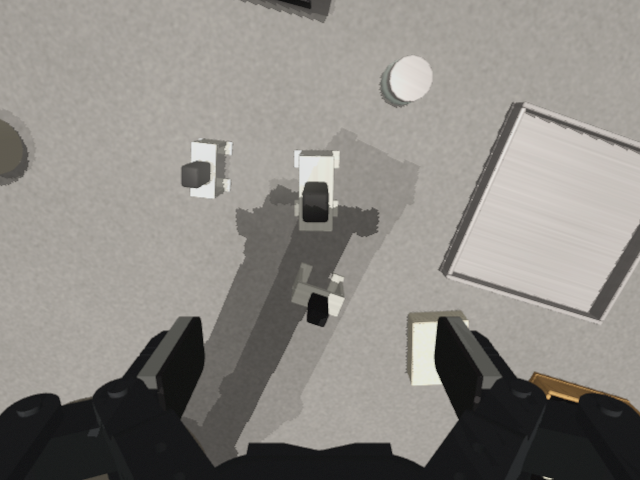

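Run:
```python
import cv2
a=cv2.imread('pics/w1.png');cv2.imwrite('pics/w1c.png',cv2.resize(a[135:250,270:370],(520,598),interpolation=3))
```

```text
(no output)
```

View pics/w1c.png

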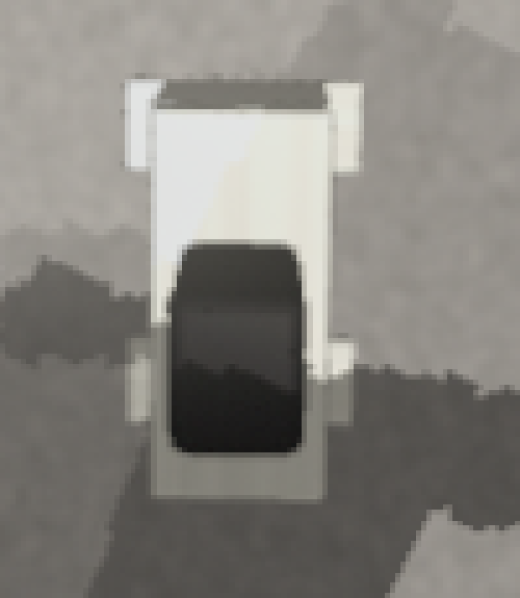

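Run:
```python
from h import *
w=env.grab_frame('wrist'); t=env.grab_frame('top'); s=env.grab_frame('scene')
W=lambda x,y:(270+x/5.2,135+y/5.2)
print(tri((w,*W(236,382)),(t,310+308/8,270+312/8)), tri((w,*W(236,382)),(s,260+250/8,180+120/8)))
for z in (60,):
  P=[atz(w,*W(*q),z) for q in [(152,108),(328,108),(326,498),(151,498)]]
  print(np.round(P,1), np.mean(P,0)); d=P[0]-P[3];print(np.linalg.norm(d),np.degrees(np.arctan2(d[1],d[0])));d=P[1]-P[2];print(np.linalg.norm(d),np.degrees(np.arctan2(d[1],d[0])))
P=[atz(w,*W(*q),112) for q in [(168,382),(304,382),(236,308),(236,455)]];print(np.round(P,1),np.mean(P,0))
q=env.sense();print(q['tcp_pos'],q['eef_rot'])
import cv2
R=cv2.Rodrigues(q['eef_rot'])[0];print(R, np.degrees(np.arctan2(R[1,0],R[0,0])))
```

```text
(array([444.13416449, -80.62684225, 116.902505  ]), np.float64(1.4465963913768292)) (array([445.02083458, -78.93239227, 116.95398264]), np.float64(5.00965167898263))
[[ 468.1  -55.3   60. ]
 [ 479.7  -81.3   60. ]
 [ 419.9 -108.5   60. ]
 [ 407.6  -81.1   60. ]] [443.84058674 -81.53657138  60.        ]
65.73414946620643 23.10468094516283
65.72157499204974 24.429709943982587
[[439.2 -72.9 112. ]
 [447.2 -90.6 112. ]
 [453.  -77.4 112. ]
 [433.3 -86.1 112. ]] [443.17382187 -81.76551021 112.        ]
[433.81153591 -92.65753683 261.27729446] [ 3.07374055e+00  6.47520942e-01 -4.75151426e-04]
[[ 9.15014374e-01  4.03421181e-01 -2.15980439e-04]
 [ 4.03421063e-01 -9.15014344e-01 -4.42356290e-04]
 [-3.76081097e-04  3.17631306e-04 -9.99999879e-01]] 23.792222398164686
```

Run:
```python
from h import *
for i in range(4):
    q=env.sense();print(q['time'],q['tcp_pos'],np.round(q['qvel'],3)); env.grab_frame('top')
```

```text
3.45 [433.81153591 -92.65753683 261.27729446] [ 0.011 -0.     0.008  0.003 -0.001 -0.    -0.003]
3.5 [433.75749325 -92.88574222 261.24581953] [ 0.004 -0.001 -0.    -0.003 -0.002 -0.    -0.004]
3.55 [433.7671098  -92.8677739  261.23649429] [ 0.001  0.002 -0.002 -0.001  0.    -0.002 -0.001]
3.6 [433.82504354 -92.73660948 261.27087696] [-0.001  0.002 -0.006 -0.001  0.    -0.001 -0.001]
```

Run:
```python
from h import *
w=snap('wrist','w2.png');cv2.imwrite('pics/w2c.png',cv2.resize(w['color'][135:250,270:370,::-1],(520,598),interpolation=3))
np.savez('w2.npz',**{k:np.array(w[k]) for k in('intrinsics','R','t')})
```

```text
(no output)
```

View pics/w2c.png

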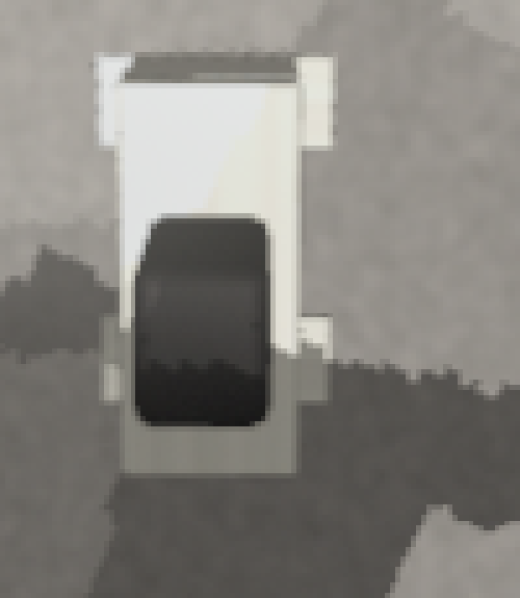

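Run:
```python
from h import *
w=dict(np.load('w2.npz'));t=env.grab_frame('top'); s=env.grab_frame('scene')
W=lambda x,y:(270+x/5.2,135+y/5.2)
hc=W(202,352)
print(tri((w,*hc),(t,310+308/8,270+312/8)), tri((w,*hc),(s,260+250/8,180+120/8)))
P=[atz(w,*W(*q),60) for q in [(119,83),(298,83),(297,473),(121,473)]]
print(np.round(P,1), np.mean(P,0))
for i,j in((0,3),(1,2)): d=P[i]-P[j];print(np.linalg.norm(d),np.degrees(np.arctan2(d[1],d[0])))
P=[atz(w,*W(*q),112) for q in [(134,352),(270,352),(202,280),(202,426)]];print(np.round(P,1),np.mean(P,0))
# feet corners at z=4
P=[atz(w,*W(*q),4) for q in [(98,57),(333,57),(327,402),(103,402)]];print(np.round(P,1),np.mean(P,0))
```

```text
(array([444.33829277, -79.55109946, 112.19913615]), np.float64(1.1108899130765957)) (array([445.57493103, -77.63811639, 116.85679455]), np.float64(2.2147843844676847))
[[ 468.7  -52.5   60. ]
 [ 480.3  -79.    60. ]
 [ 420.7 -105.4   60. ]
 [ 408.6  -77.9   60. ]] [444.60338827 -78.67947963  60.        ]
65.18809553088313 22.868833354058644
65.17782048899045 23.923095553293397
[[440.4 -70.1 112. ]
 [448.2 -87.9 112. ]
 [453.7 -74.9 112. ]
 [434.3 -83.3 112. ]] [444.14316717 -79.05966851 112.        ]
[[ 465.7  -45.7    4. ]
 [ 483.4  -85.9    4. ]
 [ 422.7 -112.1    4. ]
 [ 405.   -71.8    4. ]] [444.1821862  -78.89164238   4.        ]
```

```bash
python3 -m crank '[[[10.5,13.7,-30],[0,0,0],-1],[[10.5,13.7,-70],[0,0,0],-1],[[10.5,13.7,-110],[0,0,0],-1],[[10.5,13.7,-140],[0,0,0],-1],[[10.5,13.7,-165],[0,0,0],-1],[[10.5,13.7,-180],[0,0,0],-1],[[10.5,13.7,-190],[0,0,0],-1],[[10.5,13.7,-191],[0,0,0],-1],[[10.5,13.7,-191],[0,0,0],-1],[[10.5,13.7,-191],[0,0,0],-1]]' 60
python3 - <<'E'
from h import *
d=snap('wrist','w3.png'); print(env.sense()['tcp_pos'],env.sense()['contact_force'])
E
```

```text
time: 4.63
tcp_pos: [445.5, -78.0, 71.2]
eef_rot: [3.073, 0.65, 0.003]
contact_force: [-0.5, 0.5, 0.1]
gripper_width: 85.2
[445.67237711 -77.99596149  71.42421878] [ 0.32811842  0.56245406 -0.52471749]
```

View pics/w3.png

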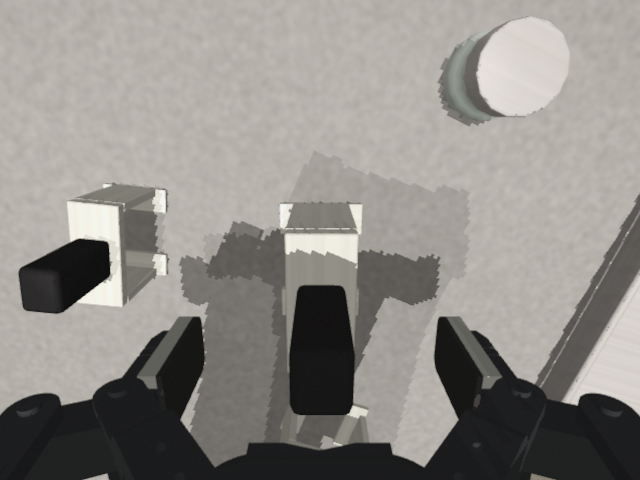

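The handle (top at 320,380) stands between the pads, so I close.

```bash
python3 -m crank '[[[0,0,0],[0,0,0],1],[[0,0,0],[0,0,0],1],[[0,0,0],[0,0,0],1],[[0,0,0],[0,0,0],1],[[0,0,0],[0,0,0],1],[[0,0,0],[0,0,0],1],[[0,0,0],[0,0,0],1],[[0,0,0],[0,0,0],1]]' 80
python3 -m crank '[[[0,0,10],[0,0,0],1],[[0,0,30],[0,0,0],1],[[0,0,60],[0,0,0],1],[[0,0,100],[0,0,0],1],[[0,0,140],[0,0,0],1],[[0,0,150],[0,0,0],1],[[0,0,150],[0,0,0],1]]'
python3 - <<'E'
from h import *
d=snap('wrist','w4.png'); q=env.sense();print(q['tcp_pos'],q['contact_force'],q['gripper_width'])
s=snap('scene','s4.png');cv2.imwrite('pics/s4c.png',cv2.resize(s['color'][100:280,200:440,::-1],(800,600),interpolation=3))
E
```

```text
time: 5.35
tcp_pos: [444.7, -77.9, 70.5]
eef_rot: [3.074, 0.65, 0.0]
contact_force: [-0.7, -0.0, 3.5]
gripper_width: 19.3
time: 5.93
tcp_pos: [446.7, -78.0, 223.8]
eef_rot: [3.071, 0.649, 0.01]
contact_force: [0.5, 0.0, -2.5]
gripper_width: 19.0
[445.10710479 -77.97454919 221.31927286] [-0.52307164  0.43977587 -2.20415763] 18.94804203285836
```

View pics/w4.png

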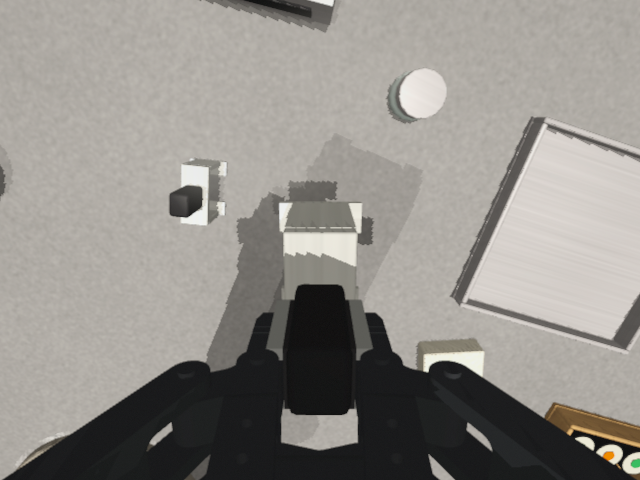

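View pics/s4c.png

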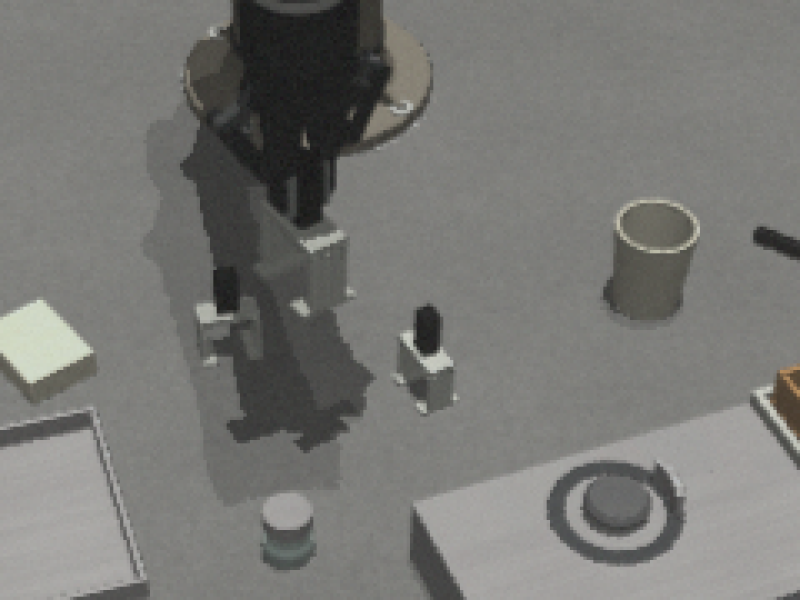

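```bash
cat > fit.py <<'E'
from h import *
def rectify(d,z,x0,x1,y0,y1,s=0.5):
    xs=np.arange(x0,x1,s); ys=np.arange(y0,y1,s)
    X,Y=np.meshgrid(xs,ys,indexing='ij'); P=np.stack([X,Y,np.full_like(X,z)],-1)
    p=P@np.array(d['R']).T+np.array(d['t']); p=p@np.array(d['intrinsics']).T; p=p[...,:2]/p[...,2:]
    return cv2.remap(d['color'],p[...,0].astype(np.float32),p[...,1].astype(np.float32),cv2.INTER_LINEAR),xs,ys
E
python3 - <<'E'
from fit import *
from scipy.optimize import least_squares
for n in('top','scene'):
    d=env.grab_frame(n)
    im,xs,ys=rectify(d,61,540,700,30,195)
    cv2.imwrite(f'pics/r_{n}.png',cv2.resize(im[::-1,::-1,::-1],None,fx=1.8,fy=1.8))
    g=im.mean(2)
    # outer ring edge: sample radially
    c=np.array([620.,111])
    for it in range(4):
        pts=[]
        for a in np.radians(np.arange(0,360,4)):
            r=np.arange(40,56,.5); x=c[0]+r*np.cos(a);y=c[1]+r*np.sin(a)
            v=cv2.remap(g.astype(np.float32),((y-30)/.5).astype(np.float32)[None],((x-540)/.5).astype(np.float32)[None],1)[0]
            k=np.argmax(np.gradient(cv2.GaussianBlur(v[None],(5,1),0)[0])); pts.append((x[k],y[k]))
        pts=np.array(pts)
        f=least_squares(lambda p:np.hypot(pts[:,0]-p[0],pts[:,1]-p[1])-p[2],[*c,48],loss='soft_l1'); c=f.x[:2]
    print(n,f.x,np.std(f.fun))
E
```

```text
top [621.25553683 111.75782342  47.62559933] 1.4942587504902143
scene [621.95957393 113.05555833  48.3105778 ] 1.5356143515102285
```

View pics/r_top.png

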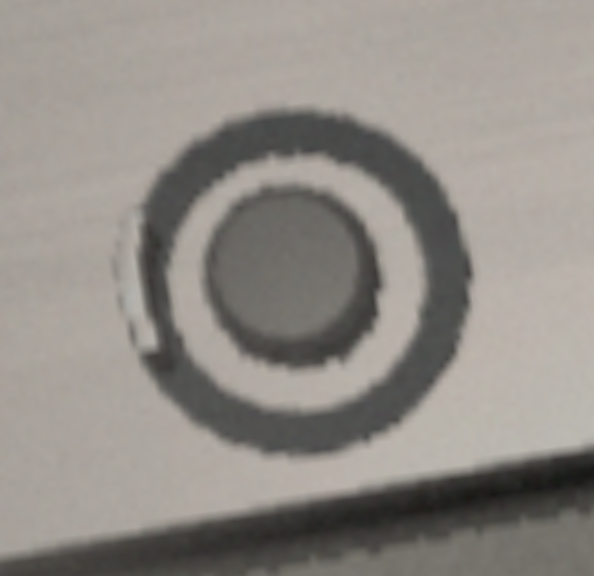

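View pics/r_scene.png

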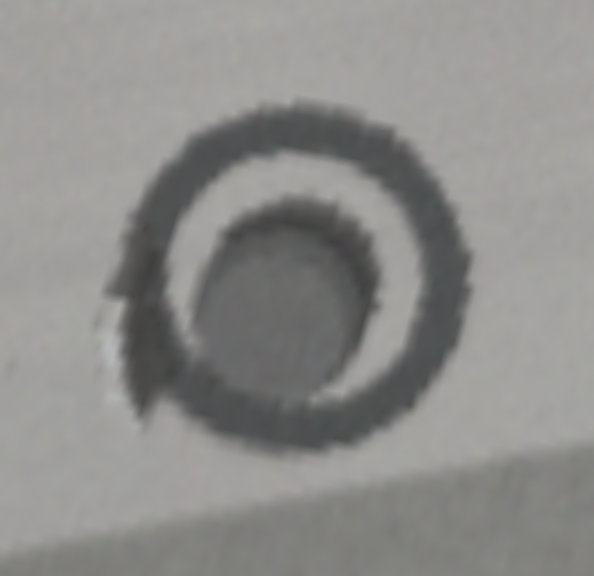

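```bash
python3 -m crank '[[[30,17,0],[0,0,-3],1],[[65,36,0],[0,0,-6],1],[[100,56,0],[0,0,-10],1],[[135,76,0],[0,0,-13.8],1],[[165,92,-10],[0,0,-13.8],1],[[185,103,-20],[0,0,-13.8],1],[[192,107.6,-30],[0,0,-13.8],1],[[192,107.6,-30],[0,0,-13.8],1],[[192,107.6,-30],[0,0,-13.8],1]]'
python3 - <<'E'
from h import *
d=snap('wrist','w5.png'); q=env.sense();print(q['tcp_pos'],q['contact_force'],q['gripper_width'])
R=cv2.Rodrigues(q['eef_rot'])[0];print(np.round(R,4), np.degrees(np.arctan2(R[1,0],R[0,0])))
print(proj(d,(621.5,112.3,61)),proj(d,(621.5,112.3,79)))
E
```

```text
time: 6.88
tcp_pos: [634.6, 29.3, 187.6]
eef_rot: [3.129, 0.277, -0.009]
contact_force: [0.0, 0.3, -0.7]
gripper_width: 19.2
[634.92636125  28.66637289 188.87337485] [ 0.21026148  0.4605829  -1.94510828] 19.261606903974144
[[ 9.847e-01  1.745e-01 -3.600e-03]
 [ 1.745e-01 -9.847e-01 -1.000e-03]
 [-3.700e-03  4.000e-04 -1.000e+00]] 10.048760204205173
[198.98281386 227.26020152] [191.10253897 234.80357213]
```

View pics/w5.png

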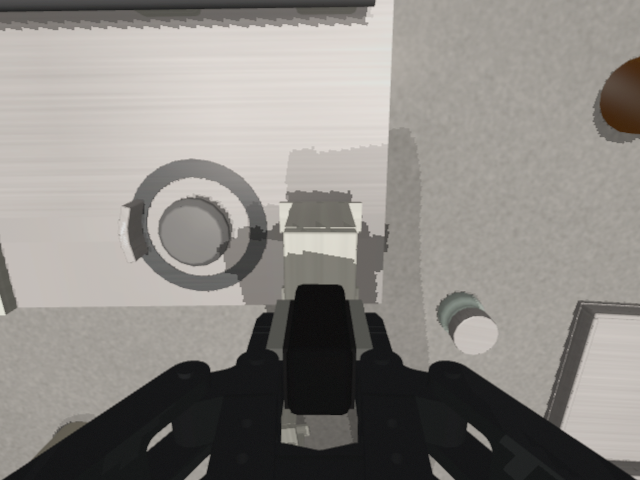

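```bash
cat > ring.py <<'E'
from fit import *
from scipy.optimize import least_squares
def ring(d,z=61,c0=(621.5,112.3),arc=None):
    c=np.array(c0); x0=c0[0]-80; y0=c0[1]-80
    im,xs,ys=rectify(d,z,x0,x0+160,y0,y0+160); g=im.mean(2).astype(np.float32)
    for it in range(4):
        pts=[]
        for a in np.radians(np.arange(0,360,3) if arc is None else arc):
            r=np.arange(42,54,.25); x=c[0]+r*np.cos(a);y=c[1]+r*np.sin(a)
            v=cv2.remap(g,((y-y0)/.5).astype(np.float32)[None],((x-x0)/.5).astype(np.float32)[None],1)[0]
            gr=np.gradient(cv2.GaussianBlur(v[None],(9,1),0)[0]);k=np.argmax(gr)
            if gr[k]>3: pts.append((x[k],y[k]))
        pts=np.array(pts)
        f=least_squares(lambda p:np.hypot(pts[:,0]-p[0],pts[:,1]-p[1])-p[2],[*c,48],loss='soft_l1',f_scale=.5); c=f.x[:2]
    return f.x,np.median(abs(f.fun)),len(pts)
E
python3 - <<'E'
from ring import *
w=snap('wrist','w6.png');q=env.sense();print(q['tcp_pos'])
print(ring(w)); print(ring(env.grab_frame('top')),ring(env.grab_frame('scene')))
R=cv2.Rodrigues(q['eef_rot'])[0]; T=q['tcp_pos']
ex,ey=R[:,0],R[:,1]
for z in(70.5,66.5):
  for sx,sy in((33,22),(33,-22)):
    print(z,sx,sy,proj(w,T+ex*sx+ey*sy+R[:,2]*z))
cv2.imwrite('pics/w6c.png',cv2.resize(w['color'][180:310,260:380,::-1],(552,598),interpolation=3))
E
```

```text
[635.38807459  28.37494617 189.85965579]
(array([620.81401284, 112.82730124,  47.79028901]), np.float64(0.25878184645289437), 120)
(array([621.52161553, 110.47252524,  48.30066919]), np.float64(0.8195826596606395), 63) (array([622.16134007, 113.10656961,  48.11138099]), np.float64(0.584208269797216), 102)
70.5 33 22 [361.50835089 199.78363393]
70.5 33 -22 [279.43791397 199.78417172]
66.5 33 22 [362.26788421 201.3395559 ]
66.5 33 -22 [278.71523288 201.33974475]
```

View pics/w6c.png

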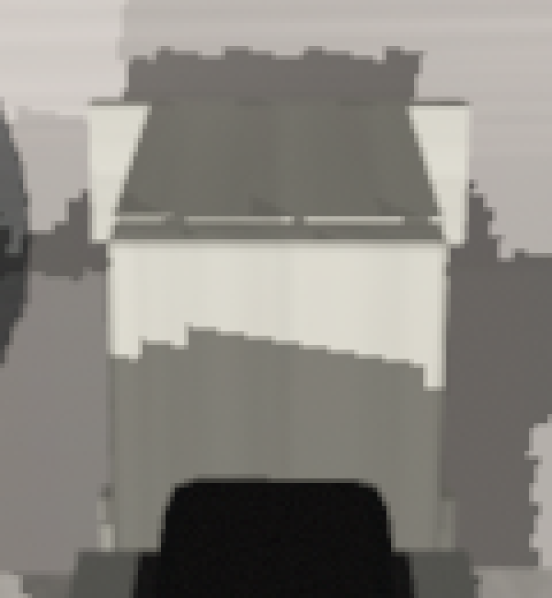

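```bash
python3 -m crank '[[[1.2,0.2,-20],[0,0,0],1],[[1.2,0.2,-40],[0,0,0],1],[[1.2,0.2,-50],[0,0,0],1],[[1.2,0.2,-54],[0,0,0],1],[[1.2,0.2,-54],[0,0,0],1],[[1.2,0.2,-54],[0,0,0],1],[[1.2,0.2,-54],[0,0,0],1],[[1.2,0.2,-54],[0,0,0],1]]'
python3 - <<'E'
from ring import *
w=snap('wrist','w7.png');q=env.sense();print(q['tcp_pos'],q['contact_force'])
R=cv2.Rodrigues(q['eef_rot'])[0];print(np.round(R,4))
print(ring(w))
for sx,sy in((33,22),(33,-22)): print(proj(w,q['tcp_pos']+R@np.array([sx,sy,66.5])))
E
```

```text
time: 7.75
tcp_pos: [638.6, 30.1, 137.5]
eef_rot: [3.129, 0.276, 0.003]
contact_force: [-0.2, -0.0, -1.8]
gripper_width: 18.9
[638.46022482  30.06428936 137.32533831] [ 0.65653303 -0.11946911 -1.50038132]
[[ 9.846e-01  1.750e-01  1.700e-03]
 [ 1.750e-01 -9.846e-01  1.000e-04]
 [ 1.700e-03  2.000e-04 -1.000e+00]]
(array([620.91903811, 112.73385341,  47.76230207]), np.float64(0.23627361862885365), 116)
[361.17884597 201.97384049]
[278.16331503 202.0371505 ]
```

View pics/w7.png

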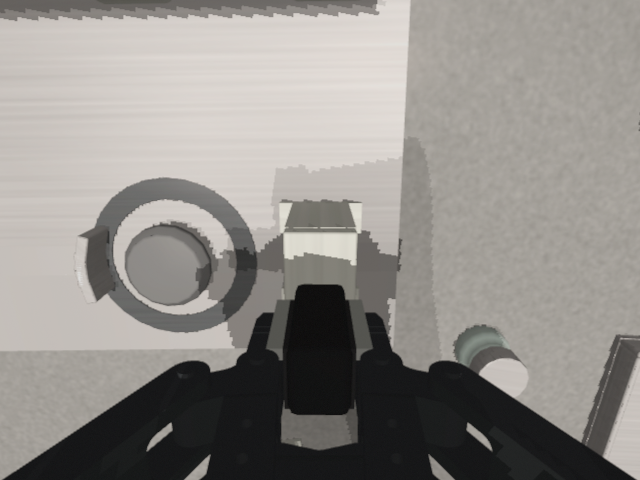

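```bash
python3 -m crank '[[[0,0,-2],[0,0,0],1],[[0,0,-3],[0,0,0],1],[[0,0,-4],[0,0,0],1],[[0,0,-5],[0,0,0],1],[[0,0,-5],[0,0,0],1],[[0,0,-5],[0,0,0],1],[[0,0,-5],[0,0,0],1],[[0,0,-5],[0,0,0],1]]'; python3 -m crank '[[[0,0,-0.5],[0,0,0],1],[[0,0,-1],[0,0,0],1],[[0,0,-1],[0,0,0],1],[[0,0,-1],[0,0,0],1]]'
```

```text
time: 8.47
tcp_pos: [637.8, 30.0, 131.3]
eef_rot: [3.129, 0.276, -0.0]
contact_force: [0.5, -0.3, -1.7]
gripper_width: 19.4
time: 8.8
tcp_pos: [638.0, 30.0, 130.6]
eef_rot: [3.129, 0.276, 0.001]
contact_force: [-1.3, -0.2, 1.9]
gripper_width: 19.0
```

```bash
python3 -m crank '[[[0,0,-0.7],[0,0,0],1],[[0,0,-0.7],[0,0,0],1],[[0,0,-0.7],[0,0,0],1]]'
python3 - <<'E'
from ring import *
w=snap('wrist','w8.png');q=env.sense();print(q['tcp_pos'],q['contact_force'],q['wrist_torque'])
cv2.imwrite('pics/w8c.png',cv2.resize(w['color'][180:310,260:380,::-1],(552,598),interpolation=3))
R=cv2.Rodrigues(q['eef_rot'])[0];print(np.round(R,4))
print(ring(w))
for sx,sy in((33,22),(33,-22)): print(proj(w,q['tcp_pos']+R@np.array([sx,sy,66.5])))
E
```

```text
time: 9.05
tcp_pos: [638.0, 30.0, 130.6]
eef_rot: [3.129, 0.276, 0.001]
contact_force: [-3.9, -0.7, 6.2]
gripper_width: 19.3
[638.00965247  29.96555434 130.55651403] [-3.60181021 -0.87761872  5.20455621] [-0.02228081  0.64099273  0.01585725]
[[ 9.846e-01  1.749e-01  5.000e-04]
 [ 1.749e-01 -9.846e-01 -2.000e-04]
 [ 5.000e-04  3.000e-04 -1.000e+00]]
(array([620.96023739, 112.66099284,  47.7655056 ]), np.float64(0.23078322023247466), 115)
[361.1952646  201.82911318]
[278.09585509 201.89294489]
```

View pics/w8c.png

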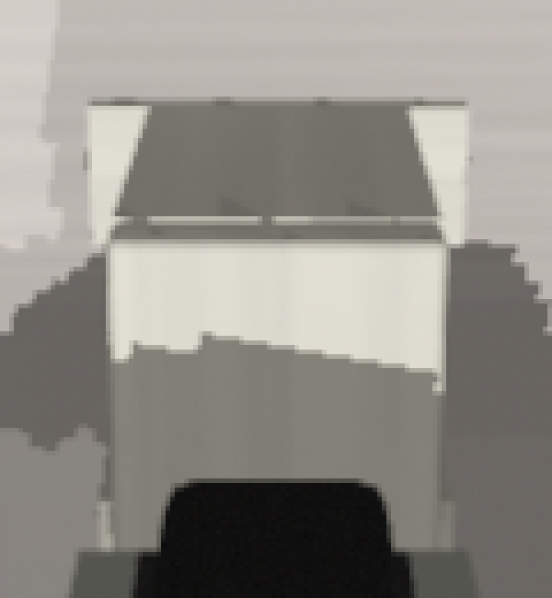

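```bash
python3 -m crank '[[[0,0,3.8],[0,0,0],1],[[-1.6,-0.3,3.8],[0,0,0],1],[[-1.6,-0.3,3.8],[0,0,0],1],[[-1.6,-0.3,3.8],[0,0,0],1],[[-1.6,-0.3,3.8],[0,0,0],1]]'
python3 - <<'E'
from ring import *
w=snap('wrist','w9.png');q=env.sense();print(q['tcp_pos'],q['contact_force'],q['wrist_torque'])
R=cv2.Rodrigues(q['eef_rot'])[0];print(np.round(R,4))
r=ring(w);print(r); d=np.r_[r[0][:2],0]-q['tcp_pos'];print('ex',d@R[:,0],'-ey',-d@R[:,1])
E
```

```text
time: 9.52
tcp_pos: [636.1, 29.6, 133.1]
eef_rot: [3.129, 0.276, -0.001]
contact_force: [-0.2, -0.1, -1.3]
gripper_width: 19.3
[636.10814466  29.63188273 133.11111823] [-1.00005912  0.04798134 -1.69739757] [-0.05152839  0.00234323  0.02488245]
[[ 9.846e-01  1.750e-01 -4.000e-04]
 [ 1.750e-01 -9.846e-01 -0.000e+00]
 [-4.000e-04 -0.000e+00 -1.000e+00]]
(array([620.94787863, 112.69691152,  47.75700062]), np.float64(0.2496972009828653), 115)
ex -0.33850911810636564 -ey 84.431217262075
```

```bash
python3 -m crank '[[[-1.7,9.8,0.2],[0,0,0],1],[[-3.5,19.7,0.2],[0,0,0],1],[[-5.2,29.5,0.2],[0,0,0],1],[[-7,39.4,0.2],[0,0,0],1],[[-7,39.4,0.2],[0,0,0],1],[[-7,39.4,0.2],[0,0,0],1],[[-7,39.4,0.2],[0,0,0],1]]'
python3 - <<'E'
from ring import *
w=snap('wrist','w10.png');q=env.sense();print(q['tcp_pos'],q['contact_force'],q['wrist_torque'])
R=cv2.Rodrigues(q['eef_rot'])[0];
d=np.array([620.95,112.7,0])-q['tcp_pos'];print('ex',d@R[:,0],'-ey',-d@R[:,1])
E
```

```text
time: 10.15
tcp_pos: [629.3, 68.9, 133.6]
eef_rot: [3.129, 0.276, -0.0]
contact_force: [-0.0, 0.3, -1.3]
gripper_width: 19.2
[629.37722937  68.35035503 133.57804602] [ 0.35507719 -0.43238539 -1.87373872] [-0.02100898  0.03783993  0.0021409 ]
ex -0.5565714873748269 -ey 45.232918541135554
```

View pics/w10.png

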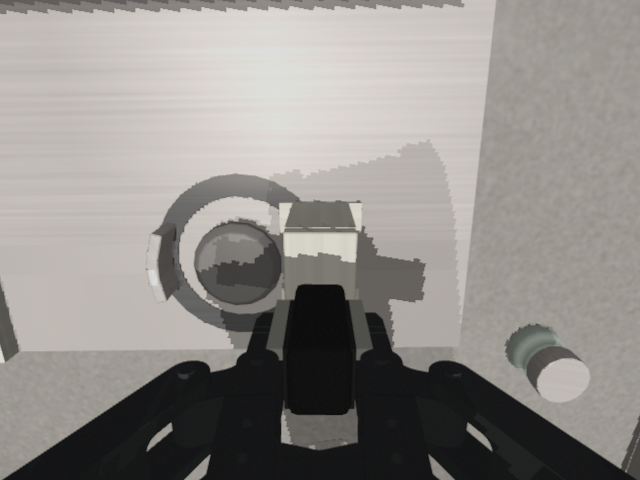

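```bash
python3 -m crank '[[[-1,4.9,0],[0,0,0],1],[[-1.9,9.8,0],[0,0,0],1],[[-2.8,14.8,0],[0,0,0],1],[[-3.7,19.7,0],[0,0,0],1],[[-3.9,20.7,0],[0,0,0],1],[[-3.9,20.7,0],[0,0,0],1]]'
```

```text
time: 10.7
tcp_pos: [625.2, 90.8, 133.7]
eef_rot: [-3.129, -0.278, -0.0]
contact_force: [-0.7, -0.0, -1.5]
gripper_width: 19.2
```

```bash
python3 -m crank '[[[-0.9,4.9,0],[0,0,0],1],[[-1.8,9.8,0],[0,0,0],1],[[-2.7,14.8,0],[0,0,0],1],[[-3.6,19.7,0],[0,0,0],1],[[-4.1,22.7,0],[0,0,0],1],[[-4.1,22.7,0],[0,0,0],1],[[-4.1,22.7,0],[0,0,0],1],[[-4.1,22.7,0],[0,0,0],1]]'
python3 - <<'E'
from ring import *
w=snap('wrist','w11.png');q=env.sense();print(q['tcp_pos'],q['contact_force'],q['wrist_torque'])
R=cv2.Rodrigues(q['eef_rot'])[0];
d=np.array([620.95,112.7,0])-q['tcp_pos'];print('ex',d@R[:,0],'-ey',-d@R[:,1])
s=snap('scene','s11.png');cv2.imwrite('pics/s11c.png',cv2.resize(s['color'][180:280,330:450,::-1],(720,600),interpolation=3))
E
```

```text
time: 11.37
tcp_pos: [621.3, 112.1, 133.6]
eef_rot: [3.129, 0.276, -0.0]
contact_force: [-0.5, -1.3, -1.3]
gripper_width: 19.1
[621.32991952 112.01083887 133.56698348] [ 0.9100186   0.43817101 -1.80466439] [ 0.00100595 -0.02583595  0.00403506]
ex -0.24557583899944113 -ey 0.7930733135502582
```

View pics/s11c.png

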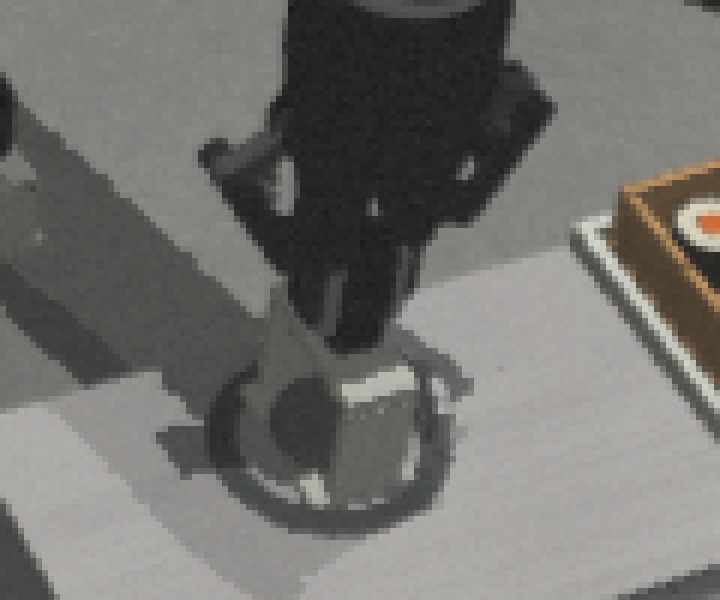

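```bash
python3 -m crank '[[[0,0,1.5],[0,0,0],1],[[0,0,3],[0,0,0],1],[[0,0,4.5],[0,0,0],1],[[0,0,6],[0,0,0],1],[[0,0,7.5],[0,0,0],1]]'; python3 -m crank '[[[0,0,1.5],[0,0,0],1],[[0,0,3],[0,0,0],1],[[0,0,4.5],[0,0,0],1],[[0,0,6],[0,0,0],1],[[0,0,7.5],[0,0,0],1]]';python3 -m crank '[[[0,0,1.5],[0,0,0],1],[[0,0,3],[0,0,0],1],[[0,0,4.5],[0,0,0],1],[[0,0,6],[0,0,0],1],[[0,0,7.5],[0,0,0],1],[[0,0,9],[0,0,0],1],[[0,0,10],[0,0,0],1],[[0,0,10],[0,0,0],1]]'
python3 - <<'E'
from ring import *
s=snap('scene','s12.png');cv2.imwrite('pics/s12c.png',cv2.resize(s['color'][180:280,330:450,::-1],(720,600),interpolation=3))
E
```

```text
time: 11.88
tcp_pos: [620.6, 112.1, 140.5]
eef_rot: [3.129, 0.276, -0.003]
contact_force: [0.1, -1.3, -5.8]
gripper_width: 18.8
time: 12.3
tcp_pos: [621.7, 112.7, 149.4]
eef_rot: [-3.129, -0.276, -0.002]
contact_force: [-0.9, -0.9, -2.0]
gripper_width: 19.1
time: 12.97
tcp_pos: [621.4, 112.5, 158.9]
eef_rot: [-3.129, -0.276, -0.001]
contact_force: [1.0, -0.5, -2.0]
gripper_width: 19.3
```

View pics/s12c.png

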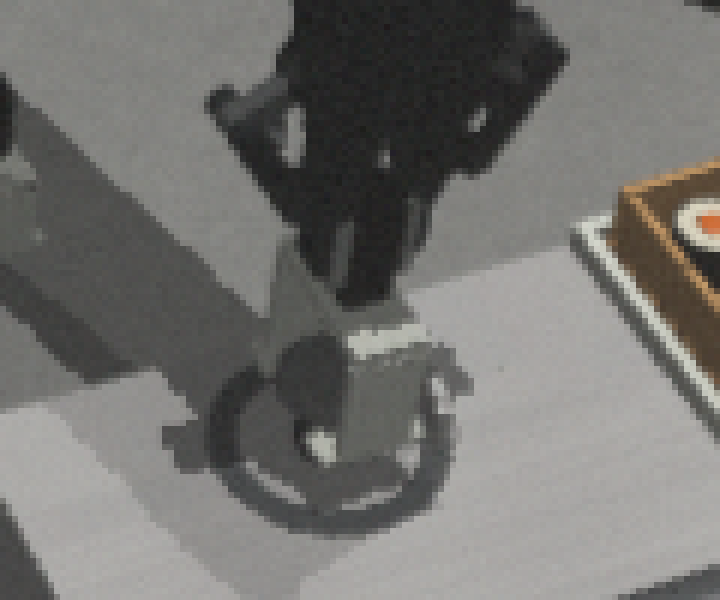

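```bash
python3 -m crank '[[[0,0,2],[0,0,0],1],[[0,0,6],[0,0,0],1],[[0,0,13],[0,0,0],1],[[0,0,22],[0,0,0],1],[[0,0,32],[0,0,0],1],[[0,0,42],[0,0,0],1],[[0,0,51],[0,0,0],1],[[0,0,57],[0,0,0],1],[[0,0,60],[0,0,0],1],[[0,0,60],[0,0,0],1]]'; python3 -m crank '[[[0,0,0],[0,0,0],1],[[0,0,0],[0,0,0],1]]'
python3 - <<'E'
from ring import *
s=snap('scene','s13.png');cv2.imwrite('pics/s13c.png',cv2.resize(s['color'][150:250,330:450,::-1],(720,600),interpolation=3))
t=snap('top','t13.png')
cv2.imwrite('pics/t13c.png',cv2.resize(t['color'][230:350,410:550,::-1],(700,600),interpolation=3))
cv2.imwrite('pics/s13t.png',cv2.resize(s['color'][215:305,150:250,::-1],(660,594),interpolation=3))
E
```

```text
time: 13.85
tcp_pos: [621.7, 112.6, 219.6]
eef_rot: [-3.129, -0.276, -0.002]
contact_force: [0.9, -0.7, -2.6]
gripper_width: 19.3
time: 14.02
tcp_pos: [620.9, 112.3, 218.0]
eef_rot: [3.129, 0.276, -0.002]
contact_force: [0.3, 0.5, -2.3]
gripper_width: 19.2
```

View pics/s13c.png

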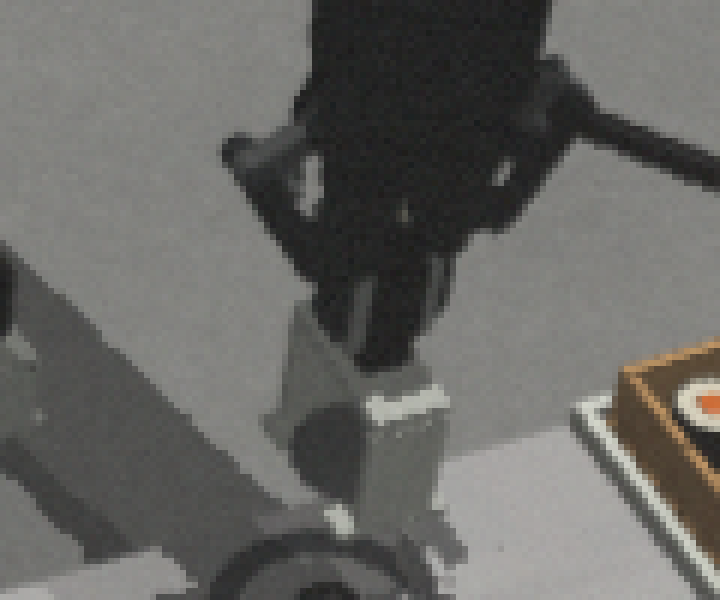

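View pics/t13c.png

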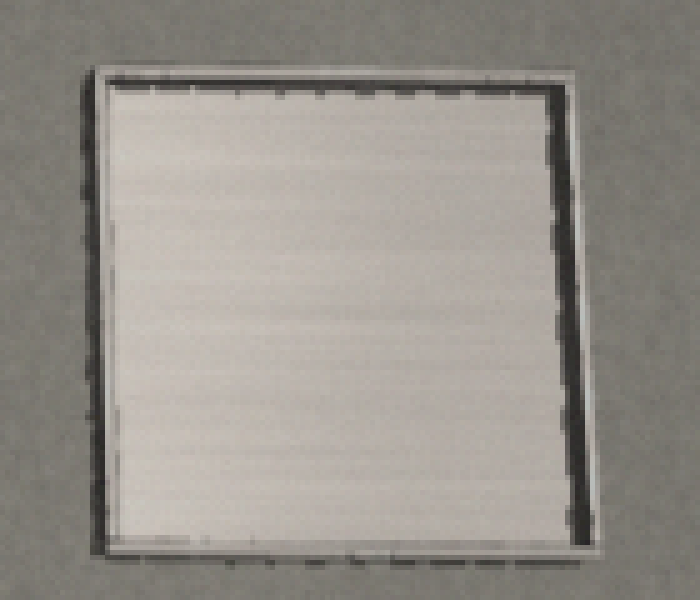

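View pics/s13t.png

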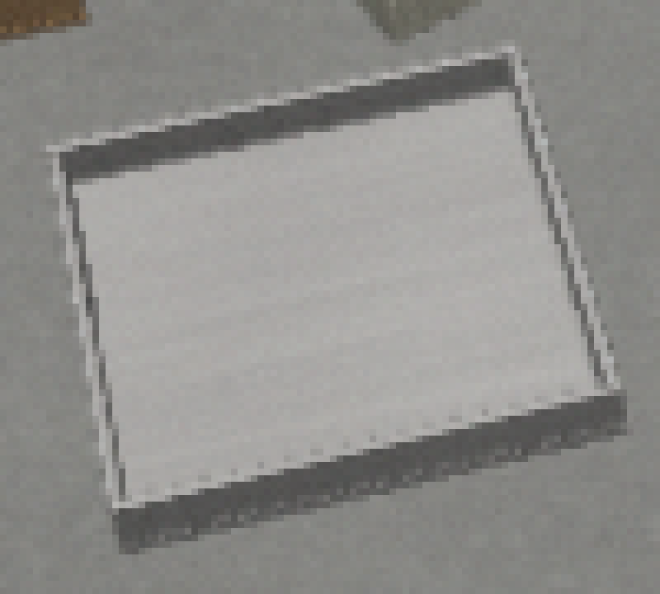

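Run:
```python
from h import *
t=env.grab_frame('top');s=env.grab_frame('scene')
T=[(95,67),(97,553),(600,553),(575,73)];S=[(622,392),(515,47),(50,150),(113,510)]
P=[]
for a,b in zip(T,S):
    p,e=tri((t,410+a[0]/5,230+a[1]/5),(s,150+b[0]/6.6,215+b[1]/6.6));P.append(p);print(np.round(p,1),round(e,1))
print(np.mean(P,0)); q=env.sense();print(q['tcp_pos'])
```

```text
[ 592.  -217.1   20.7] 4.1
[ 413.4 -236.5   19.2] 0.6
[ 436.8 -414.9   21.2] 3.1
[ 612.3 -395.1   22. ] 4.4
[ 513.62807379 -315.90500581   20.77723658]
[621.02380045 112.39057225 218.11363823]
```

```bash
python3 -m crank '[[[-0.7,-3,0],[0,0,0],1],[[-2.2,-9,0],[0,0,0],1],[[-4.5,-18,0],[0,0,0],1],[[-7.5,-30,0],[0,0,0],1],[[-11.2,-45,0],[0,0,0],1],[[-15.7,-63,0],[0,0,0],1],[[-21,-84,0],[0,0,0],1],[[-26.7,-107,0],[0,0,0],1],[[-33,-132,0],[0,0,0],1],[[-39.5,-158,0],[0,0,0],1]]'; python3 -m crank '[[[-6.7,-27,0],[0,0,0],1],[[-13.7,-55,0],[0,0,0],1],[[-20.7,-83,0],[0,0,0],1],[[-27.7,-111,0],[0,0,0],1],[[-34.7,-139,0],[0,0,0],1],[[-41.5,-166,0],[0,0,0],1],[[-47.7,-191,0],[0,0,0],1],[[-53.2,-213,0],[0,0,0],1],[[-57.7,-231,0],[0,0,0],1],[[-61.2,-245,0],[0,0,0],1]]'; python3 -m crank '[[[-2.5,-10,0],[0,0,0],1],[[-4.2,-17,0],[0,0,0],1],[[-5.2,-21,0],[0,0,0],1],[[-5.9,-23.5,0],[0,0,0],1],[[-6.4,-25.5,0],[0,0,0],1],[[-6.4,-25.5,0],[0,0,0],1],[[-6.4,-25.5,0],[0,0,0],1]]'
python3 - <<'E'
from h import *
s=snap('scene','s14.png');cv2.imwrite('pics/s14c.png',cv2.resize(s['color'][170:310,130:290,::-1],(680,595),interpolation=3))
E
```

```text
time: 15.05
tcp_pos: [580.8, -48.1, 218.7]
eef_rot: [3.129, 0.275, -0.0]
contact_force: [0.3, -0.6, -1.6]
gripper_width: 18.9
time: 15.88
tcp_pos: [518.2, -294.4, 218.7]
eef_rot: [3.129, 0.27, -0.001]
contact_force: [0.7, 0.5, -2.9]
gripper_width: 19.1
time: 16.47
tcp_pos: [514.5, -315.3, 218.6]
eef_rot: [-3.129, -0.278, -0.0]
contact_force: [0.0, 0.7, -2.1]
gripper_width: 19.1
```

View pics/s14c.png

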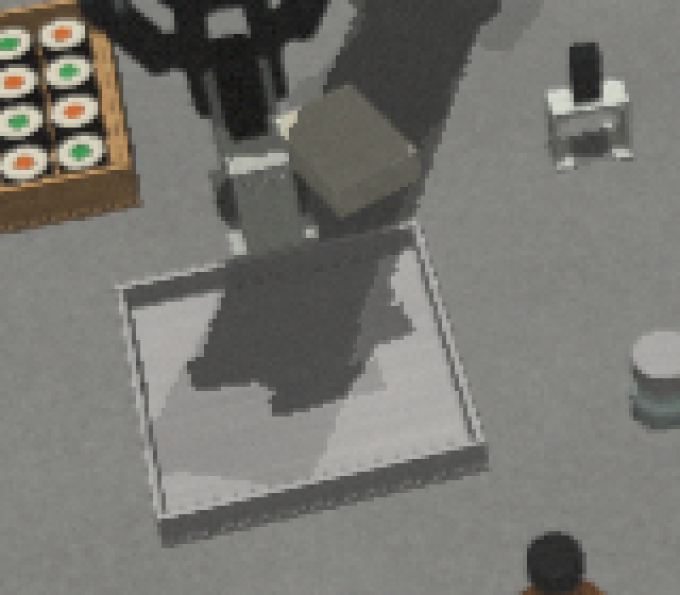

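```bash
python3 -m crank '[[[0,0,-3],[0,0,0],1],[[0,0,-9],[0,0,0],1],[[0,0,-19],[0,0,0],1],[[0,0,-33],[0,0,0],1],[[0,0,-50],[0,0,0],1],[[0,0,-68],[0,0,0],1],[[0,0,-86],[0,0,0],1],[[0,0,-102],[0,0,0],1],[[0,0,-115],[0,0,0],1],[[0,0,-124],[0,0,0],1]]'; python3 -m crank '[[[0,0,-5],[0,0,0],1],[[0,0,-8],[0,0,0],1],[[0,0,-10],[0,0,0],1],[[0,0,-12],[0,0,0],1],[[0,0,-13.5],[0,0,0],1],[[0,0,-15],[0,0,0],1],[[0,0,-16],[0,0,0],1],[[0,0,-16],[0,0,0],1],[[0,0,-16],[0,0,0],1]]'
python3 - <<'E'
from h import *
s=snap('scene','s15.png');cv2.imwrite('pics/s15c.png',cv2.resize(s['color'][170:310,130:290,::-1],(680,595),interpolation=3))
E
```

```text
time: 17.35
tcp_pos: [513.2, -315.5, 92.3]
eef_rot: [-3.128, -0.276, 0.003]
contact_force: [-0.8, 0.0, -2.0]
gripper_width: 19.3
time: 18.1
tcp_pos: [514.2, -316.1, 78.7]
eef_rot: [3.129, 0.276, 0.0]
contact_force: [-0.0, 0.2, -1.9]
gripper_width: 19.3
```

View pics/s15c.png

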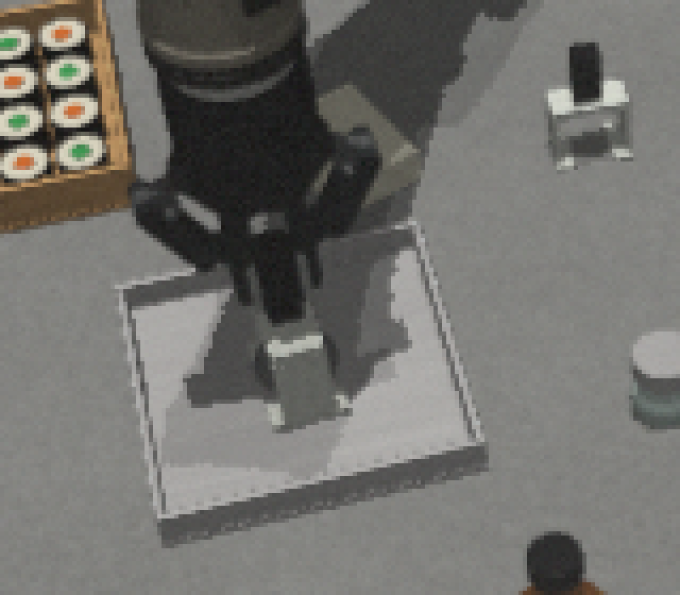

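```bash
python3 -m crank '[[[0,0,-0.7],[0,0,0],1],[[0,0,-1.4],[0,0,0],1],[[0,0,-2],[0,0,0],1],[[0,0,-2],[0,0,0],1],[[0,0,-2],[0,0,0],1]]'; python3 -m crank '[[[0,0,-0.5],[0,0,0],1],[[0,0,-1],[0,0,0],1],[[0,0,-1],[0,0,0],1],[[0,0,-1],[0,0,0],1]]';python3 -m crank '[[[0,0,-0.5],[0,0,0],1],[[0,0,-0.7],[0,0,0],1],[[0,0,-0.7],[0,0,0],1],[[0,0,-0.7],[0,0,0],1]]'
```

```text
time: 18.57
tcp_pos: [514.1, -316.0, 76.5]
eef_rot: [-3.129, -0.276, 0.0]
contact_force: [-0.6, 0.4, -2.2]
gripper_width: 19.4
time: 18.9
tcp_pos: [514.2, -316.0, 75.6]
eef_rot: [-3.129, -0.276, -0.0]
contact_force: [0.0, 0.4, -2.1]
gripper_width: 19.3
time: 19.23
tcp_pos: [514.2, -316.1, 75.5]
eef_rot: [3.129, 0.276, 0.0]
contact_force: [-2.2, 0.7, 5.9]
gripper_width: 19.1
```

Contact is at TCP z 75.5, as expected. I open in stages, then withdraw upward.

```bash
python3 -m crank '[[[0,0,0.4],[0,0,0],0.4],[[0,0,0.4],[0,0,0],0.3],[[0,0,0.4],[0,0,0],0.1],[[0,0,0.4],[0,0,0],-0.2],[[0,0,0.4],[0,0,0],-0.6],[[0,0,0.4],[0,0,0],-1],[[0,0,0.4],[0,0,0],-1],[[0,0,0.4],[0,0,0],-1],[[0,0,0.4],[0,0,0],-1]]'
python3 - <<'E'
from h import *
d=snap('wrist','w16.png'); print(env.sense()['gripper_width'])
E
```

```text
time: 19.98
tcp_pos: [514.2, -316.1, 75.3]
eef_rot: [3.129, 0.276, 0.0]
contact_force: [0.7, 0.8, 0.5]
gripper_width: 85.3
85.56281568123477
```

View pics/w16.png

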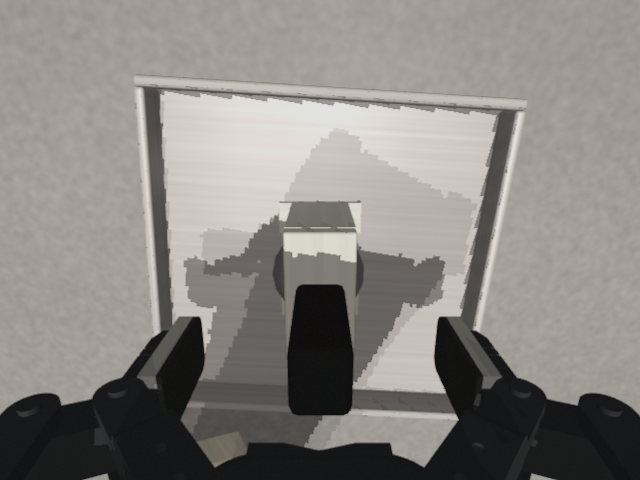

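The puller stands in the tray with the cap showing evenly on both sides between its legs (275 to 362, row 272). The pads are clear, so I retreat straight up.

```bash
python3 -m crank '[[[0,0,5],[0,0,0],-1],[[0,0,15],[0,0,0],-1],[[0,0,30],[0,0,0],-1],[[0,0,55],[0,0,0],-1],[[0,0,85],[0,0,0],-1],[[0,0,120],[0,0,0],-1],[[0,0,150],[0,0,0],-1],[[0,0,160],[0,0,0],-1],[[0,0,160],[0,0,0],-1],[[0,0,160],[0,0,0],-1]]'
python3 - <<'E'
from h import *
d=snap('wrist','w17.png')
s=snap('scene','s17.png');cv2.imwrite('pics/s17c.png',cv2.resize(s['color'][170:310,130:290,::-1],(680,595),interpolation=3))
print(env.sense()['time'],env.sense()['contact_force'])
E
```

```text
time: 20.87
tcp_pos: [514.1, -316.1, 235.8]
eef_rot: [3.129, 0.276, 0.001]
contact_force: [0.2, 0.1, -0.6]
gripper_width: 85.6
20.9667 [-0.22845139 -0.21541425 -0.39839979]
```

View pics/w17.png

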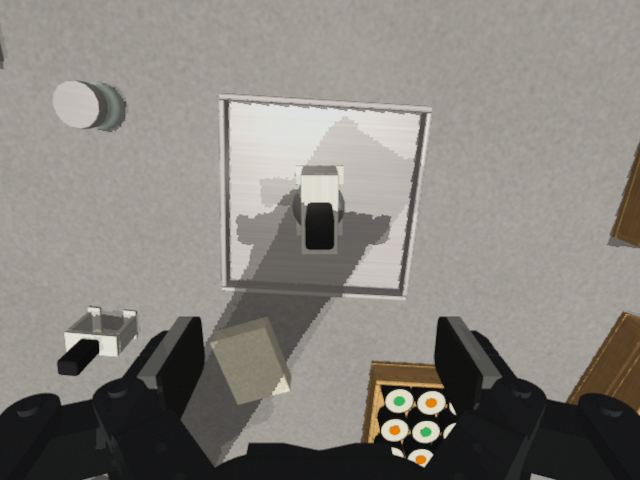

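View pics/s17c.png

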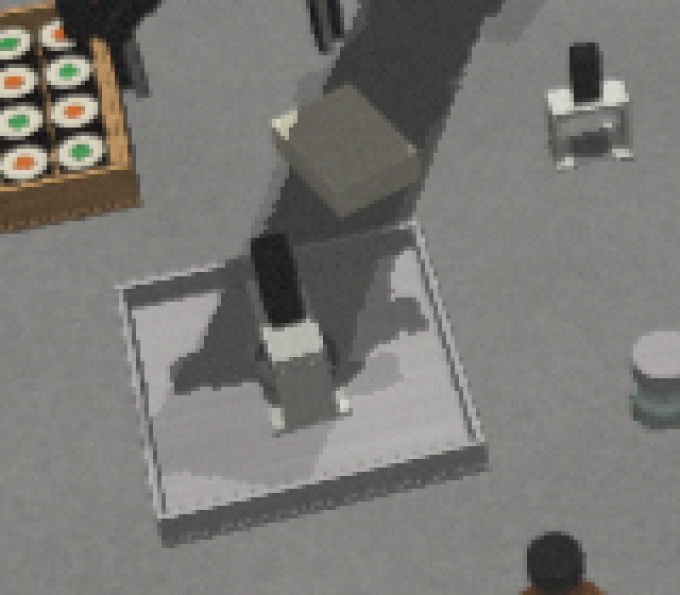

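```bash
python3 -c "
from rig import env
print(env.close_job())"
```

```text
the job is handed in; nothing more can be done
None
```

The cap is off the press and stands in the puller near the middle of the wash tray. The gripper is open and well clear above it. I handed the job in shortly after 20.97 s on the robot's clock; the hand-in reports no verdict.

- **Puller:** I took the largest of the three look-alikes by its handle.
- **Button:** The splash tab stood on the +y side, so I slid the jaws in from -y, about 2.8 mm above the deck. They stopped about 0.8 mm from the button's axis, with almost no side force.
- **Pull:** I lifted slowly and the cap came free with only a few newtons read at the wrist. It was still on the jaws when I checked high above the deck.
- **Tray:** I set the puller down on the tray floor, opened the fingers and withdrew straight up.
- **Last checks:** The final pictures show the puller upright, with the cap between its legs. The label block and spice jar are in place. The force after release was near zero.

Three things were not clean or not measured:

- **Button position:** The cameras gave the button's position differently, by 1 to 2.5 mm. I went by the wrist camera.
- **Cap height in the tray:** I did not measure it. The cap's stub should rest on the floor, which lifts the cap off the jaws and leaves it about 15 mm above the puller's feet.
- **Bottle and cup:** I did not measure their final places, but the arm's path stayed well away from both.

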